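# Unpin and open the sloping kit case

### The job

The lid of the sloping black kit case is locked by a steel pin pushed sideways through the staple loops at its front. Pull the pin out by its knob and lay it down flat inside the empty undivided tray, then swing the lid up by its bow handle until it is fully open and let go; it stays where it is left. Leave everything else on the bench in its place.

Things in the scene. Friction and masses are not known exactly. Their poses are not given: they have to be found in the camera images.
- case: Black kit case, 160 (along the slope) x 220 wide x 65 mm, fixed on a grey stand. Its top and lid slope: they rise away from the robot at 0.56 rad (32 deg) to the horizontal. Origin on the bench under the middle of the stand; z up, x level towards its high hinge side, y level along its width. A 60 mm wide steel bracket sticks out 58 mm at the front, level with the lid's top.
- hasp (a point): Point on the pin's axis (+-4 mm at the start) midway between two steel staple loops on the bracket, at y = +-22 mm; bars 6 mm thick, opening 14 x 13 mm. The lid's flat hasp tongue lies under the pin between the loops, so the pinned lid rises only a few mm. Axes as the case. 41 mm down-slope of the case's front, 82 mm above the bench.
- pin: Retaining pin: steel shank 8 mm thick, with a bare metal knob 24 mm in diameter and 22 mm long. Origin on the axis, at the start midway between the loops (within 4 mm). y is the axis, towards the knob: the shank runs from y = -32 to +52 mm, the knob from 52 to 74. It lies loose, comes out along the case's +y and is clear of the staple after a pull of 65 mm. About 50 g.
- pin_knob (a point): Middle of the pin's knob, on the axis. Open air below it down to the bench, 41 mm to the case's front face, 22 mm from knob to bracket. The lid's bow handle overhangs it, so a vertical gripper strikes the handle: lean the gripper like the lid's normal (0.56 rad from vertical, fingers pointing forward and down) and pinch across the slope.
- pin_tail (a point): Plain end of the pin's shank, on the axis.
- lid (a joint): Lid angle in rad: 0 shut, grows as it opens, stop at 1.5 (fully open, lid steep). Stiff hinge: it stays where it is left; about 5 N at the handle moves it. Lid 160 x 220 x 10 mm, about 0.35 kg.
- lid_hinge (a point): Middle of the hinge line at the lid's far, high edge. The hinge line runs along the case's y; axes turn with the lid: z is the lid's normal (leans 0.56 rad towards the robot when shut), x up the slope, y along the hinge.
- lid_handle (a point): Middle of the bow handle's cross bar: round steel, 10 mm thick, 110 mm long, parallel to the hinge line, 52 mm above the lid's top and 22 mm from the lid's front edge. In the hinge's axes it lies at x = -138, z = +62 mm. Axes as the lid.
- tray: Empty grey tray without dividers, 150 x 150 x 22 mm outside, walls and floor 4 mm, fixed to the bench. Origin at the centre of its underside, axes along its sides.
- sorter: Grey tray of the same size with dividers, nine compartments of small parts, 22 mm high, fixed. Not the one to use. Origin at the centre of its underside.
- module: Bystander: green USB measuring board 85 x 62 x 29 mm; origin at the centre of its underside.
- screwdriver: Bystander: screwdriver 170 mm long, lying along its x. Origin at its middle.
- multimeter: Bystander: black hand multimeter lying on its back, 150 x 75 x 40 mm. Origin at the centre of its underside.
- jar: Bystander: jar 60 mm in diameter, 75 mm high. Origin at the centre of its underside.
- breadboard: Bystander: white breadboard 55 x 165 x 14 mm. Origin at the centre of its underside.
- mug: Bystander: white mug 80 mm in diameter, 90 mm high. Origin at the centre of its underside.
Mind the look-alikes: they are no part of the job. Several things have the shape of the pin; the one meant has the colours described above.

How it is judged:
By the outcome, as a careful person would: the job done as asked, in the order asked, and still so for the second after the job is handed in, with the robot touching nothing.
It also fails if it takes over 61 s, if anything falls off the work surface, if the arm or the gripper's body presses on something with over 40 N, if the wrist force passes 120 N, or if a joint passes its speed limit or range.

### The arm

A 6-joint arm with a two-finger parallel gripper is mounted at the origin on the work surface. World frame = base frame: x ahead of the robot, y to its left, z up, the work surface at z = 0. Lengths are in mm, angles in rad, forces in N, time in s.
With the tool pointing down it reaches from about 375 to 750 mm from the base axis. Payload 9 kg.
Tool frame: the origin (TCP) lies midway between the tips of the shut fingers; the grasp point (between the pads) lies 19 mm behind it; z points along the fingers, y is the line along which they close (so a half turn about z gives the same grasp; the last joint's range is limited). The gripper opens to 85 mm and grips with 20 to 120 N. Pads are 22 mm wide; open, the fingers measure 114 mm over their backs; the gripper's body (76 mm by 85 mm) begins 54 mm behind the grasp point. The pads swing forward as they close: fully open they stand 13 mm farther back than shut.
Start: joints at [0.998, 0.104, 0.097, 1.564, 0, 1.353], TCP at [208.448, 562.66, 231.331] pointing down, gripper open.
Joint ranges: [-2.99, 2.99], [-0.84, 1.86], [-1.1, 1.16], [-1.84, 2.11], [-1.51, 1.56], [-3.14, 3.14]. Speed limits (rad/s): [2.22, 2.22, 2.57, 3.14, 3.14, 3.14].

### API

Orientations are given as a unit quaternion [x, y, z, w].
In Python, from rig import bot, camera, job gives the robot as it stands.
- The arm moves only by the tool servo_tool, never from a script. Its argument "deltas" is a list of rows, each an object with "linear": the shift along the tool's x, y, z in cm, a list of three; "turn": the turn about the tool's z in rad. A call has 1 to 12 rows; each row is the pose to reach, as a shift and turn from the pose commanded when the call began, along the tool's axes at that moment; what a row does not reach only later rows make up. A row lasts 1/12 s, in which the tool goes at most 41.7 mm and 7.16 degrees, less where a joint would pass 70% of its speed; a pose out of reach is approached as far as the arm can. A call with a gripper value outside its range is refused whole. "hand" is the finger opening in cm, from 0 to 8.54, set as the call begins (left out, the last holds). The fingers move at their own pace and stop on an object; the grip force is fixed at half the most. Time passes only in rows, so rows that repeat a pose let the fingers close. It gives the time, the measured TCP pose, the force, the opening and the grip force at its end, in the units of the state.
- bot.get_obs(): the state, without advancing time (a new reading comes with each control period).
- camera(name): name is "scene" or "top" or "wrist"; returns a dict with "color" (420x560x3 uint8, red, green, blue), "depth" (420x560 float32, mm along the optical axis (not along the pixel's ray), 0 where there is no reading), "mtx" (3x3 intrinsics, pixels), "rvec" (rotation vector, rad) and "tvec" (3), from world to camera coordinates, as OpenCV has them; the wrist camera has in their place "tool_from_camera" (4x4, takes a point from camera to tool coordinates, whose origin is the TCP and whose axes are the flange's). Camera axes: x right, y down, z forward; pixel columns grow to the right and rows downward; lengths in mm; the calibration is good to about 2 mm. A picture is of the moment at which its call begins: read the wrist's pose just before it.
- job.hand_in(): hands the job in; it is judged then, once.
The state is a dict: "time": time; "qpos": joint angles; "joint_velocities": joint speeds; "joint_torque": joint torques, N m; "eef_pos": TCP position; "tool_rot": TCP orientation; "wrist_force": force on the tool from outside, world axes, zero at the start; "torque": the same for the moment, N m; "opening": finger opening in mm; "grip_force": force on a finger pad.
Only numpy, scipy, OpenCV 4.12 (cv2) and the standard library are available. Lean on these libraries where they do the work, as an engineer would, in place of code of your own. Each camera call takes 0.05 s, during which the arm holds its last target. There are 200 camera calls.

## Working session

There is one attempt and no reset: what is moved stays moved. The work goes in short steps, Python scripts to look and compute and a tool call to move; the robot and the scene stay as the last step left them, time stands still between calls to the robot, and variables do not carry over. Pictures are saved under pics/ and viewed, at most 10 in all, crops included, and the job is handed in when it is done.

Besides the shell and the picture viewer there is one more tool, called after ">>>" by a JSON object that holds its "name" and its "arguments". servo_tool: Moves the arm, as the interface text tells. Its arguments: {"type":"object","properties":{"deltas":{"type":"array","items":{"type":"object","properties":{"linear":{"type":"array","items":{"type":"number"}},"turn":{"type":"number"}}}},"hand":{"type":"number"}},"required":["deltas"]}

```bash
ls; mkdir -p pics; python3 - <<'E'
from rig import bot,camera,job
import cv2,numpy as np
o=bot.get_obs();print({k:np.round(v,3) for k,v in o.items()})
for n in("scene","top"):
    c=camera(n);np.savez(f"pics/{n}.npz",**c);cv2.imwrite(f"pics/{n}.png",c["color"][:,:,::-1]);
    R=cv2.Rodrigues(c["rvec"])[0];print(n,(-R.T@c["tvec"].ravel()).round(),R[2].round(2),c["mtx"][0,0])
E
```

```text
pics
{'time': np.float64(0.0), 'qpos': array([0.998, 0.105, 0.096, 1.564, 0.   , 1.353]), 'joint_velocities': array([ 0.002, -0.   , -0.001, -0.002,  0.001,  0.001]), 'joint_torque': array([ 3.0000e-03, -5.5693e+01,  5.0365e+01,  1.7000e-02, -0.0000e+00,
       -0.0000e+00]), 'eef_pos': array([208.253, 562.355, 230.535]), 'tool_rot': array([ 0.176,  0.984, -0.001, -0.   ]), 'wrist_force': array([-0.734, -0.338,  0.692]), 'torque': array([-0.022,  0.035,  0.02 ]), 'grip_force': np.float64(0.0), 'opening': np.float64(85.561)}
scene [1003. -448. 1123.] [-0.45  0.36 -0.82] 393.84212174025737
top [ 369.  -31. 1254.] [ 0.08  0.   -1.  ] 405.55387317400806
```

View pics/scene.png

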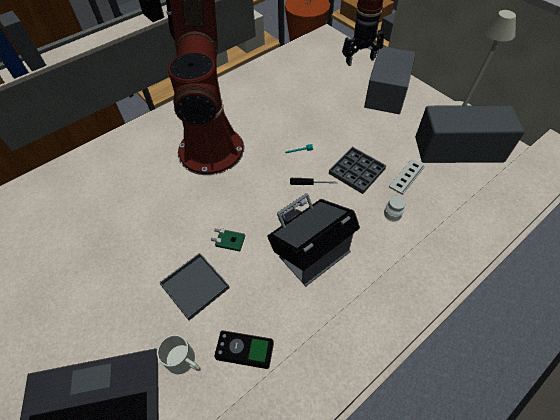

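View pics/top.png

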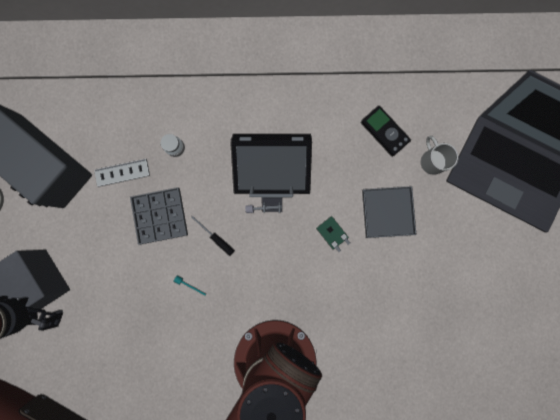

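The scene shows the case with its bow handle towards the robot. In top, the pin's knob is at about (250,209) and its shank runs right to (283,209). The teal pin look-alike is at (178,280) with its tail at (205,294), and the screwdriver is at (215,235). The sorter (159,215) is divided; the empty tray is at (389,212). I choose the bare-metal pin at (250,209) and check it in a crop.

```bash
cat > h.py <<'E'
import numpy as np,cv2
from scipy.spatial.transform import Rotation as Ro
def ray(c,u,v):
    R=cv2.Rodrigues(c["rvec"])[0];o=-R.T@c["tvec"].ravel()
    return o,R.T@np.linalg.inv(c["mtx"])@[u,v,1.]
def plane(c,u,v,z):
    o,d=ray(c,u,v);return o+d*(z-o[2])/d[2]
def dep(c,u,v):
    o,d=ray(c,u,v);return o+d*c["depth"][int(round(v)),int(round(u))]
E
python3 - <<'E'
from h import *
c=dict(np.load("pics/top.npz"))
im=c["color"][120:230,215:325,::-1];cv2.imwrite("pics/crop.png",cv2.resize(im,None,fx=5,fy=5,interpolation=cv2.INTER_CUBIC))
for n,p,z in[("knob",(250,209),82),("lidFL",(233,194),None),("lidFR",(311,194),None),("lidBL",(233,135),None),("lidBR",(311,135),None)]:
    print(n,plane(c,*p,82).round(),dep(c,*p).round())
for p in [(240,180),(300,180),(240,150),(300,150),(249,190),(293,191),(270,195),(250,209),(389,212)]: print(p,dep(c,*p).round())
# tray corners
g=c["color"].astype(int).sum(2);m=((g<270)).astype(np.uint8)
m[:, :350]=0;m[:,430:]=0;m[:175]=0;m[255:]=0
cs,_=cv2.findContours(m,0,2);k=max(cs,key=cv2.contourArea);r=cv2.minAreaRect(k);print(r);print(plane(c,*r[0],20).round())
print([plane(c,*q,22).round() for q in cv2.boxPoints(r)])
E
```

```text
knob [454.  63.  82.] [454.  63.  86.]
lidFL [498. 113.  82.] [507. 123.  -1.]
lidFR [ 495. -114.   82.] [ 504. -120.    2.]
lidBL [673. 112.  82.] [655. 103. 150.]
lidBR [ 669. -118.   82.] [ 689. -123.    4.]
(240, 180) [533.  87. 125.]
(300, 180) [530. -81. 125.]
(240, 150) [608.  82. 169.]
(300, 150) [606. -81. 169.]
(249, 190) [506.  64. 106.]
(293, 191) [501. -61. 110.]
(270, 195) [485.   2. 165.]
(250, 209) [454.  63.  86.]
(389, 212) [ 444. -358.    6.]
((388.53985595703125, 211.59735107421875), (48.09323501586914, 50.35488510131836), 86.18592071533203)
[ 444. -353.   20.]
[array([ 514., -274.,   22.]), array([ 522., -427.,   22.]), array([ 375., -431.,   22.]), array([ 367., -279.,   22.])]
```

View pics/crop.png

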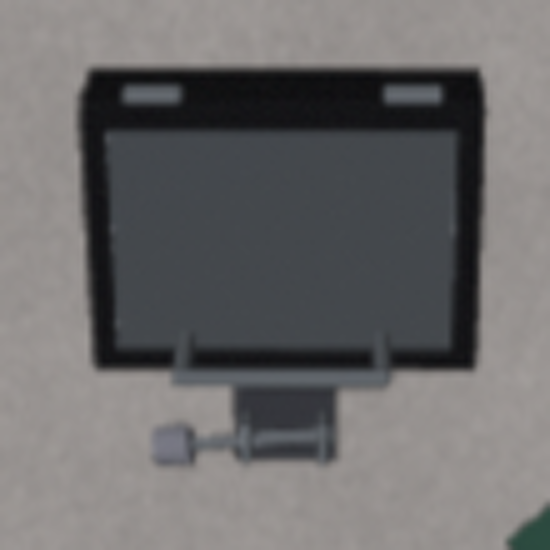

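The crop confirms the bare metal knob at (249,209) with its shank through the loops, and the handle bar just behind it. The interface gives no lean, so I'll pinch the knob by its front part, with the fingers closing along the pin axis and the body kept in front of the handle.

```bash
cat >> h.py <<'E'
def go(goal,ang=None):
    """shift (cm) in tool axes and turn to reach a world goal; ang = wanted world angle (deg) of tool y"""
    from rig import bot
    o=bot.get_obs();R=Ro.from_quat(o["tool_rot"]).as_matrix()
    s=R.T@(np.array(goal)-o["eef_pos"])/10
    a=np.degrees(np.arctan2(R[1,1],R[0,1]))
    t=0 if ang is None else -np.radians((ang-a+180)%360-180)
    print("t",round(float(o["time"]),2),"pos",o["eef_pos"].round(1),"yang",a.round(2),"-> linear",s.round(2),"turn",round(float(t),3),"q",o["qpos"].round(2))
E
python3 - <<'E'
from h import *
from rig import camera
go([430,70,260],89)
w=camera("wrist");print(w["tool_from_camera"].round(2),w["mtx"].round(0))
E
```

```text
t 0.1 pos [208.3 562.4 230.6] yang 69.67 -> linear [-37.9  -38.47  -2.9 ] turn -0.337 q [ 1.    0.1   0.1   1.56 -0.    1.35]
[[-0.0000e+00 -9.5000e-01 -3.0000e-01  7.5890e+01]
 [ 1.0000e+00 -0.0000e+00  0.0000e+00 -7.0000e-02]
 [-0.0000e+00 -3.0000e-01  9.5000e-01 -1.4146e+02]
 [ 0.0000e+00  0.0000e+00  0.0000e+00  1.0000e+00]] [[316.   0. 282.]
 [  0. 316. 209.]
 [  0.   0.   1.]]
```

>>> {"name": "servo_tool", "arguments": {"deltas": [{"linear": [-3.2, -3.2, -2.9], "turn": -0.06}, {"linear": [-6.4, -6.4, -2.9], "turn": -0.12}, {"linear": [-9.6, -9.6, -2.9], "turn": -0.18}, {"linear": [-12.8, -12.8, -2.9], "turn": -0.24}, {"linear": [-16, -16, -2.9], "turn": -0.3}, {"linear": [-19, -19, -2.9], "turn": -0.337}, {"linear": [-22, -22.2, -2.9], "turn": -0.337}, {"linear": [-25, -25.4, -2.9], "turn": -0.337}, {"linear": [-28, -28.5, -2.9], "turn": -0.337}, {"linear": [-31, -31.5, -2.9], "turn": -0.337}, {"linear": [-34, -34.5, -2.9], "turn": -0.337}, {"linear": [-37.9, -38.5, -2.9], "turn": -0.337}]}}

```text
time: 1.15
eef_pos: [411.1, 111.0, 260.4]
tool_rot: [0.009, 1.0, 0.0, 0.0]
wrist_force: [1.1, 0.5, 0.9]
opening: 85.5
grip_force: 0.0
```

>>> {"name": "servo_tool", "arguments": {"deltas": [{"linear": [0, 0, 0], "turn": 0}, {"linear": [0, 0, 0], "turn": 0}, {"linear": [0, 0, 0], "turn": 0}, {"linear": [0, 0, 0], "turn": 0}], "hand": 3.2}}

```text
time: 1.48
eef_pos: [410.4, 113.9, 260.3]
tool_rot: [0.008, 1.0, 0.0, -0.0]
wrist_force: [-0.1, 0.0, -0.1]
opening: 38.8
grip_force: 0.0
```

```bash
python3 - <<'E'
from h import *
from rig import bot,camera
go([430,70,260],89)
o=bot.get_obs();w=camera("wrist")
np.savez("pics/w1.npz",**w,p=o["eef_pos"],q=o["tool_rot"])
cv2.imwrite("pics/w1.png",w["color"][:,:,::-1]);print(o["opening"])
c=camera("scene");np.savez("pics/s2.npz",**c)
E
```

```text
t 1.48 pos [410.4 113.9 260.3] yang 89.06 -> linear [-2.03 -4.36  0.03] turn 0.001 q [-0.04 -0.42 -0.32  1.67  0.   -0.02]
38.840732208197835
```

View pics/w1.png

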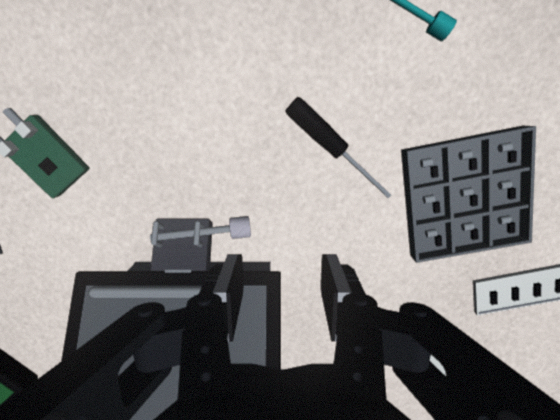

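The wrist view shows the knob at (240,227), spanning about 230–250, the shank running left to its tail at (153,240), the bracket at (152–212, 218–268), and the fingers below. Next I measure these with depth, plus the gripper body and handle bar.

```bash
python3 - <<'E'
from h import *
w=dict(np.load("pics/w1.npz"));T=w["tool_from_camera"];K=np.linalg.inv(w["mtx"]);R=Ro.from_quat(w["q"]).as_matrix()
def W(us,vs,d=None):
    us=np.asarray(us);vs=np.asarray(vs);d=w["depth"][vs,us] if d is None else d
    P=(K@np.stack([us,vs,np.ones_like(us)]).astype(float))*d
    return ((R@(T[:3,:3]@P+T[:3,3:])).T+w["p"])
vv,uu=np.mgrid[205:255,140:262];P=W(uu.ravel(),vv.ravel());P3=P.reshape(50,122,3)
print("knob cols"); 
for u in (224,230,232,236,240,244,248,250,252): print(u,P3[[227-205-6,227-205-3,227-205,227-205+4,227-205+8],u-140].round(0).tolist())
m=(P[:,2]>60)&(P[:,1]>45);K_=P[m];print("knob min/max",np.percentile(K_,[2,50,98],axis=0).round(1),m.sum())
m=(P[:,2]>83)&(P[:,2]<98)&(P[:,1]<30);
print("bracket/loops y", np.percentile(P[(P[:,2]>55)&(P[:,1]<40),1],[1,99]).round(1))
for (u,v) in [(153,240),(165,238),(180,236),(197,233),(205,232),(215,230),(222,229)]: print((u,v),W([u],[v])[0].round(1))
# handle bar in wrist view
for u in (95,130,170,190): print([W([u],[v])[0].round(0).tolist() for v in (289,293,297)])
c=dict(np.load("pics/top.npz"))
vs,us=np.mgrid[185:202,240:305];o,_=ray(c,0,0)
Q=np.array([dep(c,u,v) for u,v in zip(us.ravel(),vs.ravel())]);m=(Q[:,2]>150)&(Q[:,0]<510);print("bar top",Q[m].min(0).round(),Q[m].mean(0).round(),Q[m].max(0).round(),m.sum())
E
```

```text
knob cols
224 [[475.0, 35.0, -1.0], [479.0, 35.0, -0.0], [454.0, 51.0, 79.0], [458.0, 51.0, 80.0], [495.0, 34.0, -1.0]]
230 [[446.0, 58.0, 82.0], [448.0, 58.0, 85.0], [451.0, 58.0, 86.0], [455.0, 59.0, 88.0], [461.0, 58.0, 84.0]]
232 [[446.0, 60.0, 81.0], [449.0, 60.0, 83.0], [452.0, 61.0, 86.0], [456.0, 60.0, 87.0], [460.0, 60.0, 88.0]]
236 [[447.0, 64.0, 80.0], [449.0, 65.0, 83.0], [452.0, 65.0, 85.0], [456.0, 65.0, 86.0], [461.0, 64.0, 85.0]]
240 [[447.0, 69.0, 80.0], [449.0, 69.0, 83.0], [452.0, 69.0, 85.0], [456.0, 69.0, 85.0], [461.0, 68.0, 84.0]]
244 [[447.0, 73.0, 81.0], [449.0, 73.0, 84.0], [453.0, 73.0, 83.0], [457.0, 73.0, 85.0], [462.0, 73.0, 84.0]]
248 [[447.0, 77.0, 82.0], [450.0, 77.0, 82.0], [453.0, 77.0, 84.0], [457.0, 77.0, 85.0], [462.0, 77.0, 83.0]]
250 [[475.0, 70.0, -0.0], [479.0, 70.0, 0.0], [484.0, 70.0, -1.0], [458.0, 79.0, 83.0], [463.0, 79.0, 80.0]]
252 [[476.0, 73.0, -2.0], [480.0, 73.0, -1.0], [484.0, 73.0, -1.0], [490.0, 72.0, -0.0], [496.0, 72.0, -1.0]]
knob min/max [[334.5  46.5  72.7]
 [453.   66.8  83.4]
 [465.1 115.1 401.8]] 549
bracket/loops y [-25.6  37. ]
(153, 240) [459.1 -19.1 100.3]
(165, 238) [460.8 -10.2  91. ]
(180, 236) [459.9   4.9  88.2]
(197, 233) [453.8  25.6  95.8]
(205, 232) [457.4  30.8  84. ]
(215, 230) [456.7  40.9  80.4]
(222, 229) [455.9  48.5  79.8]
[[481.0, -51.0, 157.0], [484.0, -50.0, 159.0], [488.0, -52.0, 158.0]]
[[481.0, -20.0, 158.0], [485.0, -20.0, 159.0], [488.0, -20.0, 160.0]]
[[482.0, 15.0, 157.0], [485.0, 15.0, 160.0], [489.0, 15.0, 159.0]]
[[482.0, 33.0, 158.0], [485.0, 33.0, 160.0], [490.0, 32.0, 158.0]]
bar top [369. -57. 150.] [483.   2. 197.] [ 495.   60. 1254.] 175
```

Measured knob: centre about (456, 68, 73), drooping slightly. The bar's front edge is at x≈480, z 150–160. I come down at x=434, clear of the bar.

>>> {"name": "servo_tool", "arguments": {"deltas": [{"linear": [-1.2, -2.3, 0], "turn": 0}, {"linear": [-2.44, -4.55, 0], "turn": 0}, {"linear": [-2.44, -4.55, 2], "turn": 0}, {"linear": [-2.44, -4.55, 5], "turn": 0}, {"linear": [-2.44, -4.55, 8], "turn": 0}, {"linear": [-2.44, -4.55, 11], "turn": 0}, {"linear": [-2.44, -4.55, 14], "turn": 0}, {"linear": [-2.44, -4.55, 14], "turn": 0}, {"linear": [-2.44, -4.55, 14], "turn": 0}], "hand": 3.2}}

```text
time: 2.33
eef_pos: [433.2, 68.1, 119.8]
tool_rot: [0.008, 1.0, 0.0, -0.001]
wrist_force: [0.0, 0.2, 0.9]
opening: 31.9
grip_force: 0.0
```

```bash
python3 - <<'E'
from h import *
from rig import bot,camera
go([434,68,64],89.2)
o=bot.get_obs();w=camera("wrist");print(o["opening"],o["wrist_force"])
np.savez("pics/w2.npz",**w,p=o["eef_pos"],q=o["tool_rot"])
cv2.imwrite("pics/w2.png",w["color"][:,:,::-1])
E
```

```text
t 2.33 pos [433.2  68.1 119.8] yang 89.09 -> linear [-0.1  -0.01  5.58] turn -0.002 q [-0.14 -0.4  -0.56  1.41  0.   -0.13]
31.896526520686656 [0.04458452 0.19307575 0.86582096]
```

View pics/w2.png

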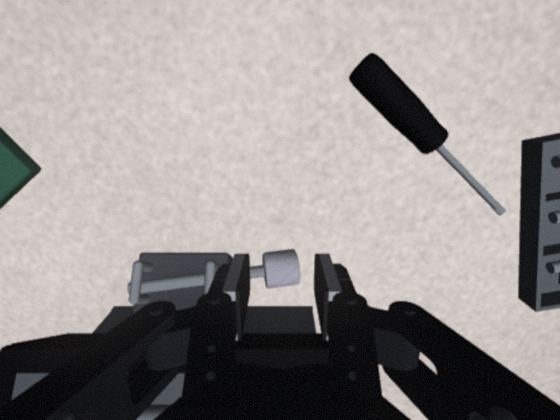

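The view shows the knob (263–300, row 268) centred between the fingers at columns 249 and 314, with the bracket's edge at 233. Lower.

>>> {"name": "servo_tool", "arguments": {"deltas": [{"linear": [0, 0, 1.5], "turn": 0}, {"linear": [0, 0, 3], "turn": 0}, {"linear": [0, 0, 4.5], "turn": 0}, {"linear": [0, 0, 5.5], "turn": 0}, {"linear": [0, 0, 5.5], "turn": 0}, {"linear": [0, 0, 5.5], "turn": 0}]}}

```text
time: 2.88
eef_pos: [435.0, 67.2, 66.6]
tool_rot: [0.009, 1.0, -0.0, 0.001]
wrist_force: [-0.3, -0.2, 0.8]
opening: 32.1
grip_force: 0.0
```

>>> {"name": "servo_tool", "arguments": {"deltas": [{"linear": [-0.2, 0, 0], "turn": 0}, {"linear": [-0.4, 0, 0], "turn": 0}, {"linear": [-0.6, 0, 0], "turn": 0}, {"linear": [-0.6, 0, 0], "turn": 0}, {"linear": [-0.6, 0, 0], "turn": 0}]}}

```text
time: 3.3
eef_pos: [440.7, 66.9, 65.6]
tool_rot: [0.009, 1.0, 0.0, 0.0]
wrist_force: [-0.2, -0.0, 0.1]
opening: 32.1
grip_force: 0.0
```

```bash
python3 - <<'E'
from h import *
from rig import bot,camera
go([440,68,64],89.2)
o=bot.get_obs();w=camera("wrist");print(o["opening"],o["wrist_force"])
im=w["color"][200:400,180:380,::-1];cv2.imwrite("pics/w3.png",cv2.resize(im,None,fx=3,fy=3))
E
```

```text
t 3.3 pos [440.7  66.9  65.6] yang 88.98 -> linear [0.07 0.1  0.16] turn -0.004 q [-0.14 -0.35 -0.63  1.3   0.   -0.13]
32.07622444256506 [-0.24321226 -0.01978161  0.12449459]
```

View pics/w3.png

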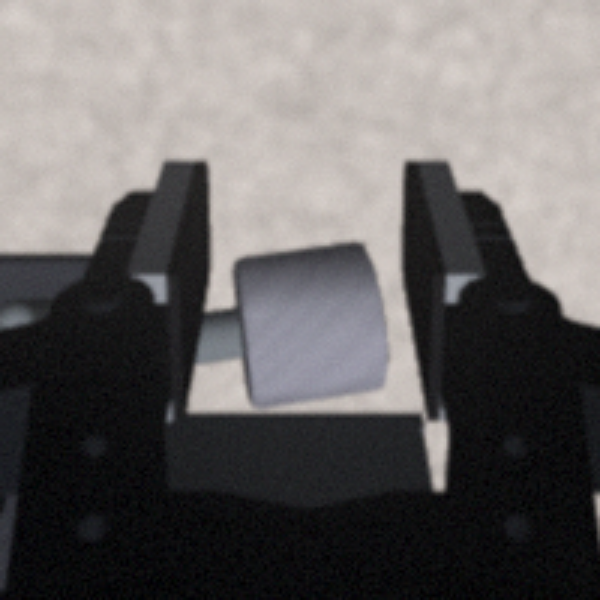

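The crop shows the knob (235–385, 245–405) between the pads, with the shank to the left and no contact force. Close.

>>> {"name": "servo_tool", "arguments": {"deltas": [{"linear": [0, 0, 0], "turn": 0}, {"linear": [0, 0, 0], "turn": 0}, {"linear": [0, 0, 0], "turn": 0}, {"linear": [0, 0, 0], "turn": 0}, {"linear": [0, 0, 0], "turn": 0}, {"linear": [0, 0, 0], "turn": 0}], "hand": 1.2}}

```text
time: 3.85
eef_pos: [440.7, 67.1, 65.8]
tool_rot: [0.009, 1.0, 0.0, 0.0]
wrist_force: [-0.7, 1.8, 4.8]
opening: 20.0
grip_force: 58.3
```

```bash
python3 - <<'E'
from h import *
from rig import bot,camera
go([440,68,64],89.2)
o=bot.get_obs();w=camera("wrist");print(o["opening"],o["wrist_force"],o["grip_force"])
im=w["color"][200:400,180:380,::-1];cv2.imwrite("pics/w4.png",cv2.resize(im,None,fx=3,fy=3))
E
```

```text
t 3.85 pos [440.7  67.1  65.8] yang 88.99 -> linear [0.07 0.09 0.18] turn -0.004 q [-0.14 -0.35 -0.63  1.3   0.   -0.13]
20.024639161577035 [-0.71051778  1.75703324  4.78251505] 58.28736148774624
```

View pics/w4.png

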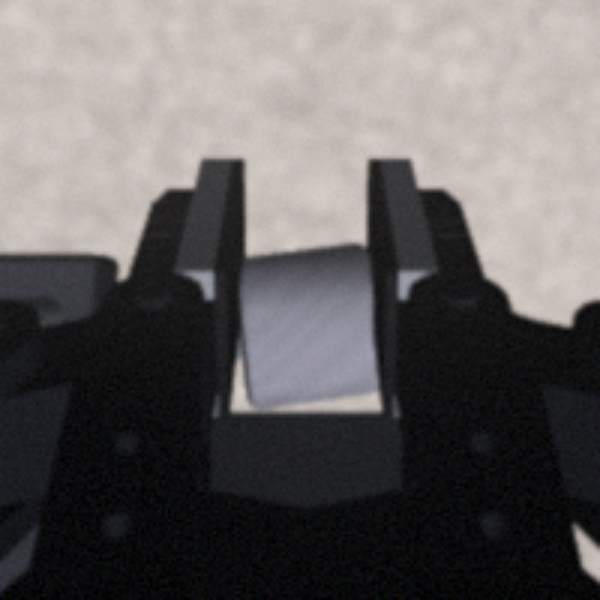

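The knob is pinched (58 N, opening 20 mm). Pull along +y.

>>> {"name": "servo_tool", "arguments": {"deltas": [{"linear": [0, 0.3, 0], "turn": 0}, {"linear": [0, 0.7, 0], "turn": 0}, {"linear": [0, 1.2, 0], "turn": 0}, {"linear": [0, 1.7, 0], "turn": 0}, {"linear": [0, 2.2, 0], "turn": 0}, {"linear": [0, 2.2, 0], "turn": 0}]}}

```text
time: 4.4
eef_pos: [440.4, 90.1, 64.9]
tool_rot: [0.008, 1.0, 0.0, -0.0]
wrist_force: [-0.8, 0.1, 0.0]
opening: 20.1
grip_force: 58.3
```

```bash
python3 - <<'E'
from h import *
from rig import bot,camera
go([440,160,66],89.2)
o=bot.get_obs();print(o["opening"],o["wrist_force"],o["grip_force"])
p,q=o["eef_pos"],o["tool_rot"];w=camera("wrist");np.savez("pics/w5.npz",**w,p=p,q=q)
im=w["color"][200:380,80:380,::-1];cv2.imwrite("pics/w5.png",cv2.resize(im,None,fx=2.5,fy=2.5))
E
```

```text
t 4.4 pos [440.4  90.1  64.9] yang 89.04 -> linear [ 0.16  6.99 -0.1 ] turn -0.003 q [-0.09 -0.34 -0.61  1.29  0.   -0.07]
20.12685355051948 [-0.77530805  0.08448237  0.00319809] 58.27580384910107
```

View pics/w5.png

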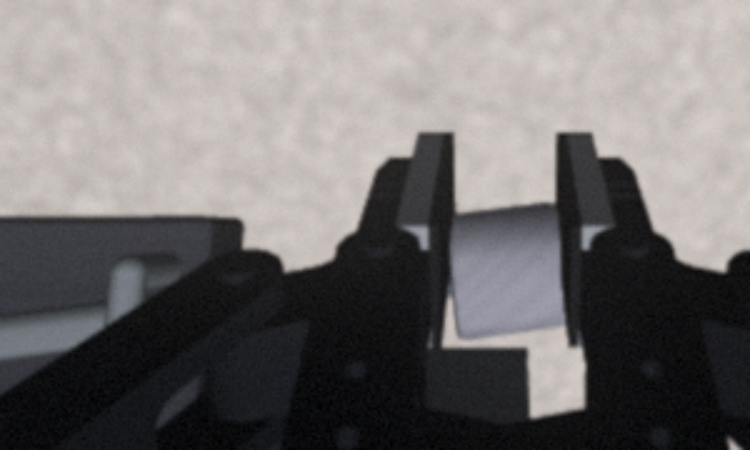

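The knob came along with the fingers with little force. Keep pulling until clear, then raise.

>>> {"name": "servo_tool", "arguments": {"deltas": [{"linear": [0, 0.8, 0], "turn": 0}, {"linear": [0, 1.6, 0], "turn": 0}, {"linear": [0, 2.4, 0], "turn": 0}, {"linear": [0, 3.2, 0], "turn": 0}, {"linear": [0, 4.2, 0], "turn": 0}, {"linear": [0, 5.2, 0], "turn": 0}, {"linear": [0, 6.2, 0], "turn": 0}, {"linear": [0, 7.2, 0], "turn": 0}, {"linear": [0, 7.8, 0], "turn": 0}, {"linear": [0, 7.8, 0], "turn": 0}]}}

```text
time: 5.28
eef_pos: [442.0, 168.2, 65.3]
tool_rot: [0.008, 1.0, 0.0, -0.0]
wrist_force: [-0.6, 0.0, -0.8]
opening: 20.2
grip_force: 58.3
```

>>> {"name": "servo_tool", "arguments": {"deltas": [{"linear": [1, 0.5, -1], "turn": 0}, {"linear": [2, 0.5, -3], "turn": 0}, {"linear": [3, 0.5, -6], "turn": 0}, {"linear": [4, 0.5, -9], "turn": 0}, {"linear": [4, 0.5, -12], "turn": 0}, {"linear": [4, 0.5, -15], "turn": 0}, {"linear": [4, 0.5, -15], "turn": 0}]}}

```text
time: 5.87
eef_pos: [404.4, 172.7, 221.3]
tool_rot: [0.009, 1.0, 0.0, 0.004]
wrist_force: [0.3, 0.7, -0.2]
opening: 20.3
grip_force: 58.4
```

```bash
python3 - <<'E'
from h import *
from rig import bot,camera
go([437,-345,215])
o=bot.get_obs();print(o["opening"],o["wrist_force"],o["grip_force"])
p,q=o["eef_pos"],o["tool_rot"];w=camera("wrist");np.savez("pics/w6.npz",**w,p=p,q=q)
cv2.imwrite("pics/w6.png",w["color"][150:,:,::-1])
E
```

```text
t 5.87 pos [404.4 172.7 221.3] yang 88.97 -> linear [ -4.18 -51.7    0.62] turn 0.0 q [ 0.1  -0.4  -0.38  1.58 -0.    0.12]
20.26604915677467 [ 0.28961327  0.66786252 -0.22946802] 58.37112206965685
```

View pics/w6.png

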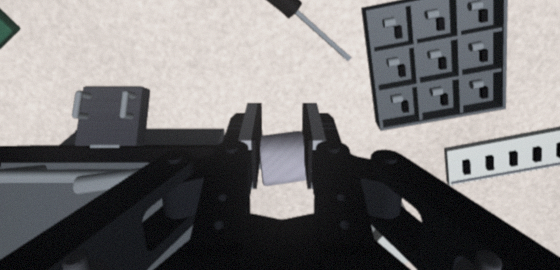

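The view shows the staple loops empty at (75–130, 100) and the knob held at (283,158). Carry it over to the tray.

>>> {"name": "servo_tool", "arguments": {"deltas": [{"linear": [-0.2, -2, 0], "turn": 0}, {"linear": [-0.4, -5, 0], "turn": 0}, {"linear": [-0.6, -8, 0], "turn": 0}, {"linear": [-0.8, -11, 0], "turn": 0}, {"linear": [-1.0, -14, 0], "turn": 0}, {"linear": [-1.2, -17, 0], "turn": 0}, {"linear": [-1.4, -20, 0], "turn": 0}, {"linear": [-1.6, -23, 0], "turn": 0}, {"linear": [-1.8, -26, 0], "turn": 0}, {"linear": [-2.0, -29, 0], "turn": 0}, {"linear": [-2.2, -32, 0], "turn": 0}, {"linear": [-2.4, -35, 0], "turn": 0}]}}

```text
time: 6.92
eef_pos: [419.4, -179.2, 214.0]
tool_rot: [0.009, 1.0, 0.0, -0.001]
wrist_force: [1.5, 1.0, -0.2]
opening: 20.1
grip_force: 58.4
```

>>> {"name": "servo_tool", "arguments": {"deltas": [{"linear": [-0.2, -3, 0], "turn": 0}, {"linear": [-0.4, -6, 0], "turn": 0}, {"linear": [-0.6, -9, 0], "turn": 0}, {"linear": [-0.8, -11.5, 0], "turn": 0}, {"linear": [-1.0, -13, 0], "turn": 0}, {"linear": [-1.0, -13.5, 0], "turn": 0}, {"linear": [-1.0, -13.5, 0], "turn": 0}, {"linear": [-1.0, -13.5, 0], "turn": 0}]}}

```text
time: 7.58
eef_pos: [427.3, -312.1, 214.4]
tool_rot: [0.009, 1.0, 0.001, -0.0]
wrist_force: [-0.4, 0.4, 0.3]
opening: 20.1
grip_force: 58.4
```

```bash
python3 - <<'E'
from h import *
from rig import bot,camera
go([430,-318,60])
o=bot.get_obs();print(o["opening"],o["wrist_force"],o["grip_force"])
p,q=o["eef_pos"],o["tool_rot"];w=camera("wrist")
T=w["tool_from_camera"];K=np.linalg.inv(w["mtx"]);R=Ro.from_quat(q).as_matrix()
im=w["color"].astype(int)
vv,uu=np.mgrid[0:420,0:560];d=w["depth"]
P=(K@np.stack([uu.ravel(),vv.ravel(),np.ones(uu.size)]))*d.ravel();X=((R@(T[:3,:3]@P+T[:3,3:])).T+p)
m=(abs(X[:,2]-22)<5)&(d.ravel()>0);print("wall-height pts",m.sum(),np.percentile(X[m],[1,50,99],axis=0).round(0))
g=im.sum(2);k=(X.reshape(420,560,3)[:,:,2]>-8)&(X.reshape(420,560,3)[:,:,2]<40)&(g<330)
n,l,s,c=cv2.connectedComponentsWithStats(k.astype(np.uint8));i=1+np.argmax(s[1:,4]);print(s[i]);Y=X[(l==i).ravel()];print(np.percentile(Y,[1,50,99],axis=0).round(0))
# knob
kk=im[292:330,255:312];print("knob px z",np.median(X.reshape(420,560,3)[300:318,275:292].reshape(-1,3),axis=0).round(1))
E
```

```text
t 7.58 pos [ 427.3 -312.1  214.4] yang 88.97 -> linear [-0.3  -0.61 15.44] turn 0.0 q [-0.88 -0.11 -0.15  1.54  0.   -0.86]
20.09068471255859 [-0.35741358  0.41443731  0.28777917] 58.432115614414215
wall-height pts 9926 [[ 336. -692.   17.]
 [ 563. -600.   18.]
 [ 714.  -16.   27.]]
[  166   126   147   139 16627]
[[ 370. -428.    1.]
 [ 443. -358.    3.]
 [ 519. -282.   22.]]
knob px z [ 436.7 -311.7  232.8]
```

>>> {"name": "servo_tool", "arguments": {"deltas": [{"linear": [-0.3, -0.6, 2], "turn": 0}, {"linear": [-0.3, -0.6, 5], "turn": 0}, {"linear": [-0.3, -0.6, 8], "turn": 0}, {"linear": [-0.3, -0.6, 11], "turn": 0}, {"linear": [-0.3, -0.6, 14], "turn": 0}, {"linear": [-0.3, -0.6, 16], "turn": 0}, {"linear": [-0.3, -0.6, 18], "turn": 0}, {"linear": [-0.3, -0.6, 19.2], "turn": 0}, {"linear": [-0.3, -0.6, 19.8], "turn": 0}, {"linear": [-0.3, -0.6, 20.1], "turn": 0}, {"linear": [-0.3, -0.6, 20.1], "turn": 0}]}}

```text
time: 8.55
eef_pos: [430.8, -318.8, 14.6]
tool_rot: [0.009, 1.0, -0.0, 0.0]
wrist_force: [0.8, 0.1, 0.3]
opening: 20.2
grip_force: 58.5
```

>>> {"name": "servo_tool", "arguments": {"deltas": [{"linear": [0, 0, 0.1], "turn": 0}, {"linear": [0, 0, 0.2], "turn": 0}, {"linear": [0, 0, 0.2], "turn": 0}]}}

```text
time: 8.8
eef_pos: [430.9, -319.4, 13.0]
tool_rot: [0.009, 1.0, -0.0, 0.0]
wrist_force: [0.1, -0.2, -0.4]
opening: 20.2
grip_force: 58.5
```

>>> {"name": "servo_tool", "arguments": {"deltas": [{"linear": [0, 0, 0.2], "turn": 0}, {"linear": [0, 0, 0.4], "turn": 0}, {"linear": [0, 0, 0.4], "turn": 0}]}}

```text
time: 9.05
eef_pos: [430.4, -318.8, 7.9]
tool_rot: [0.009, 1.0, 0.0, -0.0]
wrist_force: [-1.1, 0.6, -0.7]
opening: 20.0
grip_force: 58.5
```

>>> {"name": "servo_tool", "arguments": {"deltas": [{"linear": [0, 0, 0], "turn": 0}, {"linear": [0, 0, 0], "turn": 0}, {"linear": [0, 0, 0], "turn": 0}, {"linear": [0, 0, 0], "turn": 0}, {"linear": [0, 0, 0], "turn": 0}, {"linear": [0, 0, 0], "turn": 0}], "hand": 3.0}}

```text
time: 9.55
eef_pos: [430.6, -318.9, 8.3]
tool_rot: [0.009, 1.0, 0.0, 0.0]
wrist_force: [-0.2, -0.6, -0.7]
opening: 30.2
grip_force: 0.0
```

>>> {"name": "servo_tool", "arguments": {"deltas": [{"linear": [0, 0, -0.5], "turn": 0}, {"linear": [0, 0, -1.5], "turn": 0}, {"linear": [0, 0, -4], "turn": 0}, {"linear": [0, 0, -7], "turn": 0}, {"linear": [0, 0, -10], "turn": 0}, {"linear": [0, 0, -13], "turn": 0}, {"linear": [0, 0, -16], "turn": 0}, {"linear": [0, 0, -19], "turn": 0}, {"linear": [0, 0, -22], "turn": 0}, {"linear": [0, 0, -22], "turn": 0}]}}

```text
time: 10.38
eef_pos: [432.0, -320.7, 236.0]
tool_rot: [0.009, 1.0, -0.004, 0.003]
wrist_force: [1.4, 0.5, 0.9]
opening: 29.8
grip_force: 0.0
```

```bash
python3 - <<'E'
from h import *
from rig import bot,camera
go([485,5,240],0)
o=bot.get_obs();print(o["opening"],o["wrist_force"],o["grip_force"])
p,q=o["eef_pos"],o["tool_rot"];w=camera("wrist");np.savez("pics/w7.npz",**w,p=p,q=q)
cv2.imwrite("pics/w7.png",w["color"][:,:,::-1])
E
```

```text
t 10.38 pos [ 432.  -320.7  236. ] yang 88.98 -> linear [-4.72 32.65 -0.61] turn 1.553 q [-0.88 -0.1  -0.1   1.56  0.   -0.86]
29.804605226882842 [1.42059926 0.53292512 0.90923498] 0.0
```

View pics/w7.png

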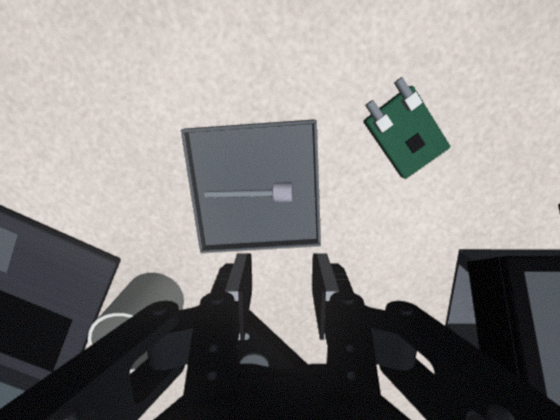

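The pin lies flat in the undivided tray: knob at (283,192), tail at (205,194). Now the handle.

>>> {"name": "servo_tool", "arguments": {"deltas": [{"linear": [-0.4, 2.5, -0.6], "turn": 0.1}, {"linear": [-0.8, 5.5, -0.6], "turn": 0.22}, {"linear": [-1.2, 8.5, -0.6], "turn": 0.34}, {"linear": [-1.6, 11.5, -0.6], "turn": 0.46}, {"linear": [-2.0, 14.5, -0.6], "turn": 0.58}, {"linear": [-2.4, 17.5, -0.6], "turn": 0.7}, {"linear": [-2.8, 20.5, -0.6], "turn": 0.82}, {"linear": [-3.2, 23.5, -0.6], "turn": 0.94}, {"linear": [-3.6, 26.5, -0.6], "turn": 1.06}, {"linear": [-4, 29, -0.6], "turn": 1.18}, {"linear": [-4.4, 31, -0.6], "turn": 1.3}, {"linear": [-4.7, 32.6, -0.6], "turn": 1.42}], "hand": 5.0}}

```text
time: 11.43
eef_pos: [483.0, 8.1, 234.0]
tool_rot: [0.66, 0.751, 0.0, -0.0]
wrist_force: [0.7, 0.1, 0.7]
opening: 50.0
grip_force: 0.0
```

>>> {"name": "servo_tool", "arguments": {"deltas": [{"linear": [0, 0, 0], "turn": 0.08}, {"linear": [0, 0, 0], "turn": 0.147}, {"linear": [0, 0, 0], "turn": 0.147}, {"linear": [0, 0, 0], "turn": 0.147}]}}

```text
time: 11.77
eef_pos: [483.0, 6.3, 234.0]
tool_rot: [0.711, 0.703, -0.0, -0.0]
wrist_force: [0.5, -1.1, 0.3]
opening: 49.9
grip_force: 0.0
```

```bash
cat > bar.py <<'E'
from h import *
from rig import bot,camera
o=bot.get_obs();print(o["opening"].round(1),o["wrist_force"].round(1),o["grip_force"].round(1))
def bar(zmin=130,top=None):
    c=camera("scene");d=c["depth"];R=cv2.Rodrigues(c["rvec"])[0]
    vv,uu=np.mgrid[150:300,250:380]
    P=np.linalg.inv(c["mtx"])@np.stack([uu.ravel(),vv.ravel(),np.ones(uu.size)])*d[150:300,250:380].ravel()
    return (R.T@(P-c["tvec"].reshape(3,1))).T
E
python3 - <<'E'
from bar import *
go([485,2,200],-0.8)
p,q=o["eef_pos"],o["tool_rot"];w=camera("wrist")
T=w["tool_from_camera"];K=np.linalg.inv(w["mtx"]);R=Ro.from_quat(q).as_matrix()
vv,uu=np.mgrid[0:420,0:560];d=w["depth"]
P=(K@np.stack([uu.ravel(),vv.ravel(),np.ones(uu.size)]))*d.ravel();X=((R@(T[:3,:3]@P+T[:3,3:])).T+p)
m=(abs(X[:,0]-485)<16)&(X[:,2]>145)&(X[:,2]<172)&(abs(X[:,1])<65);B=X[m]
print(m.sum(),np.percentile(B,[1,50,99],axis=0).round(1))
for y in range(-50,60,20):
    s=B[abs(B[:,1]-y)<10]
    if len(s): print(y,np.percentile(s[:,[0,2]],[2,50,98],axis=0).round(1).tolist(),len(s))
E
```

```text
Traceback (most recent call last):
  File "bar.py", line 3, in <module>
    o=bot.get_obs();print(o["opening"].round(1),o["wrist_force"].round(1),o["grip_force"].round(1))
                          ^^^^^^^^^^^^^^^^^^
AttributeError: 'float' object has no attribute 'round'
```

```bash
sed -i 's/^o=bot.*/o=bot.get_obs()/' bar.py
python3 - <<'E'
from bar import *
go([485,2,200],-0.8)
p,q=o["eef_pos"],o["tool_rot"];w=camera("wrist")
T=w["tool_from_camera"];K=np.linalg.inv(w["mtx"]);R=Ro.from_quat(q).as_matrix()
vv,uu=np.mgrid[0:420,0:560];d=w["depth"]
P=(K@np.stack([uu.ravel(),vv.ravel(),np.ones(uu.size)]))*d.ravel();X=((R@(T[:3,:3]@P+T[:3,3:])).T+p)
m=(abs(X[:,0]-485)<16)&(X[:,2]>145)&(X[:,2]<172)&(abs(X[:,1])<65);B=X[m]
print(m.sum(),np.percentile(B,[1,50,99],axis=0).round(1))
for y in range(-50,60,20):
    s=B[abs(B[:,1]-y)<10]
    if len(s): print(y,np.percentile(s[:,[0,2]],[2,50,98],axis=0).round(1).tolist(),len(s))
E
```

```text
t 11.77 pos [483.    6.3 234. ] yang -0.67 -> linear [-0.43  0.2   3.4 ] turn 0.002 q [-0.26 -0.25 -0.24  1.59  0.    1.32]
2269 [[480.4 -54.6 146.3]
 [486.2   9.7 158.6]
 [496.4  60.6 160.7]]
-50 [[480.1, 145.6], [486.4, 158.0], [495.5, 160.4]] 305
-30 [[480.3, 155.5], [485.0, 158.8], [489.6, 160.4]] 310
-10 [[480.6, 155.0], [485.2, 158.7], [490.4, 160.6]] 343
10 [[480.9, 154.9], [485.7, 158.7], [490.5, 160.5]] 368
30 [[481.2, 154.7], [486.1, 158.7], [491.2, 160.5]] 395
50 [[482.2, 146.1], [487.7, 158.4], [497.3, 160.4]] 507
```

Bar centre is at (485.5, 3, 155). Descend and pinch.

>>> {"name": "servo_tool", "arguments": {"deltas": [{"linear": [-0.3, 0.24, 1.5], "turn": 0}, {"linear": [-0.3, 0.24, 4], "turn": 0}, {"linear": [-0.3, 0.24, 6.5], "turn": 0}, {"linear": [-0.3, 0.24, 8.5], "turn": 0}, {"linear": [-0.3, 0.24, 9.6], "turn": 0}, {"linear": [-0.3, 0.24, 9.6], "turn": 0}, {"linear": [-0.3, 0.24, 9.6], "turn": 0}]}}

```text
time: 12.4
eef_pos: [485.5, 3.1, 138.6]
tool_rot: [0.712, 0.702, -0.0, -0.0]
wrist_force: [0.6, -0.1, 1.1]
opening: 50.2
grip_force: 0.0
```

>>> {"name": "servo_tool", "arguments": {"deltas": [{"linear": [0, 0, 0], "turn": 0}, {"linear": [0, 0, 0], "turn": 0}, {"linear": [0, 0, 0], "turn": 0}, {"linear": [0, 0, 0], "turn": 0}, {"linear": [0, 0, 0], "turn": 0}, {"linear": [0, 0, 0], "turn": 0}, {"linear": [0, 0, 0], "turn": 0}], "hand": 0.2}}

```text
time: 12.98
eef_pos: [486.1, 3.0, 139.5]
tool_rot: [0.712, 0.702, 0.0, 0.001]
wrist_force: [-2.0, -0.1, 5.5]
opening: 7.8
grip_force: 58.5
```

```bash
python3 - <<'E'
from h import *
# arc of the bar relative to start, in tool axes (y~+x world, z down), cm
for k in np.arange(0,1.5001,0.1):
    a=np.pi+np.arctan2(20.8,149.8)-k;r=np.hypot(149.8,20.8)
    print(round(k,2),((r*np.cos(a)+149.8)/10).round(2),(-(r*np.sin(a)+20.8)/10).round(2))
E
```

```text
0.0 0.0 0.0
0.1 -0.13 -1.51
0.2 -0.11 -3.02
0.3 0.05 -4.52
0.4 0.37 -6.0
0.5 0.84 -7.44
0.6 1.44 -8.82
0.7 2.18 -10.14
0.8 3.05 -11.38
0.9 4.04 -12.52
1.0 5.14 -13.56
1.1 6.33 -14.49
1.2 7.61 -15.29
1.3 8.97 -15.96
1.4 10.38 -16.49
1.5 11.85 -16.88
```

>>> {"name": "servo_tool", "arguments": {"deltas": [{"linear": [0, -0.07, -0.75], "turn": 0}, {"linear": [0, -0.13, -1.51], "turn": 0}, {"linear": [0, -0.12, -2.27], "turn": 0}, {"linear": [0, -0.11, -3.02], "turn": 0}, {"linear": [0, -0.03, -3.77], "turn": 0}, {"linear": [0, 0.05, -4.52], "turn": 0}, {"linear": [0, 0.2, -5.26], "turn": 0}, {"linear": [0, 0.37, -6.0], "turn": 0}, {"linear": [0, 0.84, -7.44], "turn": 0}, {"linear": [0, 1.44, -8.82], "turn": 0}, {"linear": [0, 1.44, -8.82], "turn": 0}]}}

```text
time: 13.9
eef_pos: [500.0, 2.8, 229.2]
tool_rot: [0.712, 0.702, -0.0, 0.0]
wrist_force: [-8.3, -2.4, 4.7]
opening: 7.8
grip_force: 59.8
```

>>> {"name": "servo_tool", "arguments": {"deltas": [{"linear": [0, 0.36, -0.68], "turn": 0}, {"linear": [0, 0.74, -1.32], "turn": 0}, {"linear": [0, 1.16, -1.95], "turn": 0}, {"linear": [0, 1.61, -2.56], "turn": 0}, {"linear": [0, 2.1, -3.14], "turn": 0}, {"linear": [0, 2.6, -3.7], "turn": 0}, {"linear": [0, 3.14, -4.23], "turn": 0}, {"linear": [0, 3.7, -4.74], "turn": 0}, {"linear": [0, 4.89, -5.67], "turn": 0}, {"linear": [0, 6.17, -6.47], "turn": 0}, {"linear": [0, 6.17, -6.47], "turn": 0}]}}

```text
time: 14.82
eef_pos: [561.6, 1.9, 295.9]
tool_rot: [0.712, 0.702, -0.0, 0.001]
wrist_force: [-13.1, -2.0, 23.6]
opening: 7.8
grip_force: 62.2
```

>>> {"name": "servo_tool", "arguments": {"deltas": [{"linear": [0, 0.67, -0.35], "turn": 0}, {"linear": [0, 1.36, -0.67], "turn": 0}, {"linear": [0, 2.05, -0.95], "turn": 0}, {"linear": [0, 2.77, -1.2], "turn": 0}, {"linear": [0, 3.5, -1.41], "turn": 0}, {"linear": [0, 4.2, -1.59], "turn": 0}, {"linear": [0, 4.2, -1.59], "turn": 0}, {"linear": [0, 4.2, -1.59], "turn": 0}]}}

```text
time: 15.48
eef_pos: [604.3, 1.2, 310.9]
tool_rot: [0.712, 0.702, 0.001, 0.002]
wrist_force: [-3.3, -3.1, 15.3]
opening: 7.6
grip_force: 63.2
```

>>> {"name": "servo_tool", "arguments": {"deltas": [{"linear": [0, 0.3, -0.2], "turn": 0}, {"linear": [0, 0.6, -0.3], "turn": 0}, {"linear": [0, 0.9, -0.4], "turn": 0}, {"linear": [0, 0.9, -0.4], "turn": 0}, {"linear": [0, 0.9, -0.4], "turn": 0}]}}

```text
time: 15.9
eef_pos: [604.9, 1.3, 311.1]
tool_rot: [0.712, 0.702, -0.007, -0.006]
wrist_force: [-44.8, -5.3, 8.3]
opening: 7.4
grip_force: 63.1
```

At the stop (force rose, no motion). Ease off, release, and rise.

>>> {"name": "servo_tool", "arguments": {"deltas": [{"linear": [0, -0.5, 0.2], "turn": 0}, {"linear": [0, -0.7, 0.3], "turn": 0}, {"linear": [0, -0.7, 0.3], "turn": 0}]}}

```text
time: 16.15
eef_pos: [604.6, 1.2, 311.0]
tool_rot: [0.712, 0.702, -0.0, 0.001]
wrist_force: [-9.5, -3.0, 10.2]
opening: 7.3
grip_force: 63.3
```

>>> {"name": "servo_tool", "arguments": {"deltas": [{"linear": [0, 0, 0], "turn": 0}, {"linear": [0, 0, 0], "turn": 0}, {"linear": [0, 0, 0], "turn": 0}, {"linear": [0, 0, 0], "turn": 0}, {"linear": [0, 0, 0], "turn": 0}], "hand": 4.0}}

```text
time: 16.57
eef_pos: [605.8, 1.6, 308.0]
tool_rot: [0.712, 0.702, 0.0, -0.0]
wrist_force: [-0.2, 0.8, 0.0]
opening: 40.3
grip_force: 0.0
```

>>> {"name": "servo_tool", "arguments": {"deltas": [{"linear": [0, 0, -1], "turn": 0}, {"linear": [0, 0, -3], "turn": 0}, {"linear": [0, 0, -6], "turn": 0}, {"linear": [0, 0, -9], "turn": 0}, {"linear": [0, 0, -12], "turn": 0}, {"linear": [0, 0, -12], "turn": 0}, {"linear": [0, 0, -12], "turn": 0}]}}

```text
time: 17.15
eef_pos: [606.5, 1.4, 429.9]
tool_rot: [0.712, 0.702, 0.001, 0.001]
wrist_force: [-0.0, 0.1, -0.3]
opening: 39.9
grip_force: 0.0
```

```bash
python3 - <<'E'
from bar import *
go([600,0,430])
p,q=o["eef_pos"],o["tool_rot"];w=camera("wrist");print(o["wrist_force"],o["opening"])
T=w["tool_from_camera"];K=np.linalg.inv(w["mtx"]);R=Ro.from_quat(q).as_matrix()
vv,uu=np.mgrid[0:420,0:560];d=w["depth"]
P=(K@np.stack([uu.ravel(),vv.ravel(),np.ones(uu.size)]))*d.ravel();X=((R@(T[:3,:3]@P+T[:3,3:])).T+p)
m=(X[:,2]>200)&(X[:,2]<345)&(abs(X[:,1])<120)&(X[:,0]>500)&(X[:,0]<660);B=X[m]
b=B[B[:,2]>322];print("bar",len(b),np.percentile(b,[2,50,98],axis=0).round(1).tolist())
l=B[(abs(B[:,1])>75)&(B[:,2]<320)];print("lid",len(l),np.percentile(l,[2,50,98],axis=0).round(1).tolist())
if len(l)>50:
    f=np.polyfit(l[:,0],l[:,2],1);print("slope deg",np.degrees(np.arctan(f[0])))
E
```

```text
t 17.15 pos [606.5   1.4 429.9] yang -0.8 -> linear [-0.15 -0.65 -0.01] turn 0.0 q [-0.21  0.3   0.7   1.96  0.    1.37]
[-0.04542954  0.06323296 -0.30196879] 39.911827256499365
bar 2831 [[524.2, -54.9, 322.8], [601.0, 2.9, 327.9], [608.9, 56.8, 343.9]]
lid 5172 [[546.4, -106.1, 202.8], [579.4, 88.1, 271.0], [628.7, 108.6, 309.1]]
slope deg -53.293158672709815
```

```bash
python3 -c "
from rig import job
print(job.hand_in())"
```

```text
the job is handed in; nothing more can be done
None
```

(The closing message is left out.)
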